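# Glide check of the night's feeding syringes

### The job

Three washed amber feeding syringes stand in the drawer's rack with their plungers drawn up: check the glide of each by pushing its plunger down. One that runs freely is pushed fully home and stays in its place in the rack; if one stiffens part-way, do not force it, but stop there, lift that syringe out and set it nozzle-down in the yellow discard pot, its plunger left where it stopped. Leave everything else in the drawer where it is.

Things in the scene. Friction and masses are not known exactly. Their poses are not given: they have to be found in the camera images.
- rack: White plastic syringe rack, 72 x 250 mm, 72 mm high, fixed to the drawer floor (10 mm above the work surface). Origin: centre of its underside; y along the row, z up. Three places at y = +80, 0, -80 mm: a 32 mm hole in the upper plate (62 to 72 mm up) over a 15.5 mm wide, 10 mm deep nozzle cup with its floor 8 mm up. A syringe must be raised 66 mm to clear the plate.
- syringe_1: Opaque amber feeding syringe (60 ml class) standing nozzle-down in the rack's +y end, with its purple plunger drawn up. Origin at the foot of the nozzle, z up along the barrel. Nozzle 13 mm wide and 14 mm long, barrel 30 mm wide up to 122 mm above the origin, finger flange (24 x 50 mm, 3 mm thick, long way along its own y) at 118 mm. About 85 g in all. It has about 1 mm of play each way in its hole.
- thumb_1 (a point): Centre (half-way up) of the purple thumb disc on the plunger of syringe_1: disc 34 mm wide and 5 mm thick, so its top face is 2.5 mm above this point. Fully home, this point is 127.5 mm above the syringe's origin. The disc is for pressing; a syringe hung by its disc swings. The plunger slides in its barrel only when pushed or pulled with more than about 2 N.
- hold_1 (a point): Where to hold syringe_1: the centre of its barrel at flange height, 116 mm above its origin, axes as the syringe's. The barrel is 30 mm wide here and is clear on its +x and -x sides, where the flange does not stand out; fingers can come down from above past the thumb disc, whose top is 64 mm above this point when drawn up, 14 mm when home.
- plunger_1 (a joint): How far the plunger of syringe_1 is pushed in, m: 0 fully drawn up, 0.050 fully home against its stop. A sound plunger glides at a steady 2 to 4 N for the whole stroke and meets a hard stop only when home. One whose seal has perished feels the same at first, then somewhere past half-way, well over 10 mm short of home, the resistance climbs springily by about 1.5 N for each mm; eased off, it may creep back a few mm and stays there. From outside they look alike.
- syringe_2: Opaque amber feeding syringe (60 ml class) standing nozzle-down in the middle place, with its purple plunger drawn up. Origin at the foot of the nozzle, z up along the barrel. Nozzle 13 mm wide and 14 mm long, barrel 30 mm wide up to 122 mm above the origin, finger flange (24 x 50 mm, 3 mm thick, long way along its own y) at 118 mm. About 85 g in all. It has about 1 mm of play each way in its hole.
- thumb_2 (a point): Centre (half-way up) of the purple thumb disc on the plunger of syringe_2: disc 34 mm wide and 5 mm thick, so its top face is 2.5 mm above this point. Fully home, this point is 127.5 mm above the syringe's origin. The disc is for pressing; a syringe hung by its disc swings. The plunger slides in its barrel only when pushed or pulled with more than about 2 N.
- hold_2 (a point): Where to hold syringe_2: the centre of its barrel at flange height, 116 mm above its origin, axes as the syringe's. The barrel is 30 mm wide here and is clear on its +x and -x sides, where the flange does not stand out; fingers can come down from above past the thumb disc, whose top is 64 mm above this point when drawn up, 14 mm when home.
- plunger_2 (a joint): How far the plunger of syringe_2 is pushed in, m: 0 fully drawn up, 0.050 fully home against its stop. A sound plunger glides at a steady 2 to 4 N for the whole stroke and meets a hard stop only when home. One whose seal has perished feels the same at first, then somewhere past half-way, well over 10 mm short of home, the resistance climbs springily by about 1.5 N for each mm; eased off, it may creep back a few mm and stays there. From outside they look alike.
- syringe_3: Opaque amber feeding syringe (60 ml class) standing nozzle-down in the rack's -y end, with its purple plunger drawn up. Origin at the foot of the nozzle, z up along the barrel. Nozzle 13 mm wide and 14 mm long, barrel 30 mm wide up to 122 mm above the origin, finger flange (24 x 50 mm, 3 mm thick, long way along its own y) at 118 mm. About 85 g in all. It has about 1 mm of play each way in its hole.
- thumb_3 (a point): Centre (half-way up) of the purple thumb disc on the plunger of syringe_3: disc 34 mm wide and 5 mm thick, so its top face is 2.5 mm above this point. Fully home, this point is 127.5 mm above the syringe's origin. The disc is for pressing; a syringe hung by its disc swings. The plunger slides in its barrel only when pushed or pulled with more than about 2 N.
- hold_3 (a point): Where to hold syringe_3: the centre of its barrel at flange height, 116 mm above its origin, axes as the syringe's. The barrel is 30 mm wide here and is clear on its +x and -x sides, where the flange does not stand out; fingers can come down from above past the thumb disc, whose top is 64 mm above this point when drawn up, 14 mm when home.
- plunger_3 (a joint): How far the plunger of syringe_3 is pushed in, m: 0 fully drawn up, 0.050 fully home against its stop. A sound plunger glides at a steady 2 to 4 N for the whole stroke and meets a hard stop only when home. One whose seal has perished feels the same at first, then somewhere past half-way, well over 10 mm short of home, the resistance climbs springily by about 1.5 N for each mm; eased off, it may creep back a few mm and stays there. From outside they look alike.
- pot: Yellow open plastic discard pot, 84 mm wide at the rim tapering to 74 mm at the foot, 85 mm high, wall 3 mm, inner floor 4 mm above its origin, about 250 g, loose on the drawer floor. Origin at the centre of its underside, z up.
- beaker: Clear glass measuring beaker, 72 mm wide, 95 mm high, loose on the drawer floor, not part of the job. Origin at the centre of its underside.
- pill_case: Teal seven-day pill case, 150 x 36 x 24 mm, loose on the drawer floor, not part of the job. Origin at the centre of its underside.
- spoon_rest: Green ceramic spoon rest, dish 88 mm wide with a 34 mm wide handle, 11 mm high, loose on the drawer floor, not part of the job. Origin at the centre of its underside.
- bedpan_clip: Chrome bedpan clip, plate 30 x 60 mm with two sprung prongs 36 mm high, loose on the drawer floor, not part of the job. Origin at the centre of its underside.
- med_bottle: Brown medicine bottle with white cap, 44 mm wide, 95 mm high, loose on the drawer floor, not part of the job. Origin at the centre of its underside.
Not all that is in view belongs to the job. Leave any black look-alike of the syringe_2 alone. Leave any black look-alike of the syringe_1 alone.

How it is judged:
At the end, for the whole second after the job is handed in: The stiff syringe is nozzle-down in the upright pot (foot within 36 mm of its axis, 25 mm of its underside; tilt under 40 deg), plunger in by 18 to 44 of 50 mm; the other two are in the rack (moved under 10 mm, tilt under 6 deg), plungers within 3 mm of home; all at rest (((value of joint plunger_1 between 0.018 and 0.044 m and horizontal distance between syringe_1 and pot below 0.036 m and z of syringe_1 in the frame of pot between 0 and 0.025 m and angle between syringe_1's own z axis and vertical below 0.7 rad and value of joint each of plunger_2, plunger_3 above 0.047 m and distance of each of syringe_2, syringe_3 from where it was at the start of the episode below 0.01 m and angle between each of syringe_2, syringe_3's own z axis and vertical below 0.1 rad) or (value of joint plunger_2 between 0.018 and 0.044 m and horizontal distance between syringe_2 and pot below 0.036 m and z of syringe_2 in the frame of pot between 0 and 0.025 m and angle between syringe_2's own z axis and vertical below 0.7 rad and value of joint each of plunger_1, plunger_3 above 0.047 m and distance of each of syringe_1, syringe_3 from where it was at the start of the episode below 0.01 m and angle between each of syringe_1, syringe_3's own z axis and vertical below 0.1 rad) or (value of joint plunger_3 between 0.018 and 0.044 m and horizontal distance between syringe_3 and pot below 0.036 m and z of syringe_3 in the frame of pot between 0 and 0.025 m and angle between syringe_3's own z axis and vertical below 0.7 rad and value of joint each of plunger_1, plunger_2 above 0.047 m and distance of each of syringe_1, syringe_2 from where it was at the start of the episode below 0.01 m and angle between each of syringe_1, syringe_2's own z axis and vertical below 0.1 rad)) and angle between pot's own z axis and vertical below 0.1 rad and linear speed of each of pot, syringe_1, syringe_2, syringe_3 below 0.02 m/s); the robot touches nothing.
It fails at once if a plunger is forced: its syringe is pressed into the rack with more than 20 N while the plunger is over 4 mm short of home ((contact force between syringe_1 and rack above 20 N and value of joint plunger_1 below 0.046 m) or (contact force between syringe_2 and rack above 20 N and value of joint plunger_2 below 0.046 m) or (contact force between syringe_3 and rack above 20 N and value of joint plunger_3 below 0.046 m)).
It fails at once if a syringe is rammed into the rack with more than 45 N (contact force between any of syringe_1, syringe_2, syringe_3 and rack above 45 N).
It fails at once if a syringe is dropped (falls faster than 0.9 m/s, some 4 cm, with no finger on it) ((contact force between the fingers and syringe_1 below 0.02 N and linear speed of syringe_1 above 0.9 m/s) or (contact force between the fingers and syringe_2 below 0.02 N and linear speed of syringe_2 above 0.9 m/s) or (contact force between the fingers and syringe_3 below 0.02 N and linear speed of syringe_3 above 0.9 m/s)).
It fails at once if the pot is tipped over (by more than 30 degrees) (angle between pot's own z axis and vertical above 0.5 rad).
It fails at once if one of the other things in the drawer is moved by more than 25 mm (distance of any of beaker, pill_case, spoon_rest, bedpan_clip, med_bottle from where it was at the start of the episode above 0.025 m).
It also fails if it takes over 66 s, if anything falls off the work surface, if the arm or the gripper's body presses on something with over 40 N, if the wrist force passes 120 N, or if a joint passes its speed limit or range.

### The arm

A 6-joint arm with a two-finger parallel gripper is mounted at the origin on the work surface. World frame = base frame: x ahead of the robot, y to its left, z up, the work surface at z = 0. Lengths are in m, angles in rad, forces in N, time in s.
With the tool pointing down it reaches from about 0.425 to 0.925 m from the base axis. Payload 12.5 kg.
Tool frame: the origin (TCP) lies midway between the tips of the shut fingers; the grasp point (between the pads) lies env.grip_depth behind it (env.grip_depth is the distance from the TCP to the grasp point, in m); z points along the fingers, x is the direction in which the jaws open and shut, and the axes are right-handed (so a half turn about z gives the same grasp; the last joint's range is limited). The gripper opens to 85 mm and grips with 20 to 120 N. Pads are 22 mm wide; open, the fingers measure 114 mm over their backs; the gripper's body (76 mm by 85 mm) begins 54 mm behind the grasp point. The pads swing forward as they close: fully open they stand 13 mm farther back than shut.
Start: joints at [1.184, 0.491, 1.559, -0, 1.092, -0.106], TCP at [0.173, 0.601, 0.231] pointing down, gripper open.
Joint ranges: [-3.1, 3.1], [-0.84, 2.19], [0.05, 2.79], [-1.13, 4.28], [0.06, 2.93], [-2.69, 2.69]. Speed limits (rad/s): [2.22, 2.22, 2.79, 3.14, 3.14, 3.14].

### API

Orientations are given as a rotation vector (axis times angle).
In Python, from rig import env, get_image, camera_model, workorder gives the robot as it stands.
- The arm moves only by the shell command python3 -m pendant 'ROWS' [FORCE]. ROWS is JSON, one flat list of numbers, 7 for each row, row after row: the turn, a rotation vector about the tool's x, y, z in rad, then the shift along the tool's x, y, z in mm, then the closure in counts, from 0 (fully open) to 255 (shut). In form: [rx, ry, rz, tx, ty, tz, gripper, rx, ry, rz, tx, ty, tz, gripper, ...]. A call has exactly 8 rows; each row shifts and turns the commanded pose from where the row before left it, along the tool's axes as they then stand; what a row does not reach is not made up. A row lasts 1/8 s, in which the tool goes at most 62.5 mm and 10.7 degrees, less where a joint would pass 70% of its speed; a pose out of reach is approached as far as the arm can. A call is refused whole if a number of a shift passes 62.5 or a number of a turn 0.188, either way. A call with a gripper value outside its range is refused whole. The fingers move at their own pace and stop on an object; FORCE is the grip in N (left out, the last holds). Time passes only in rows, so rows that do not move let the fingers close, or fill a call up. It gives the time, the measured TCP pose, the force and the opening at its end, in the units of the state.
- env.get_obs(): the state, without advancing time (a new reading comes with each control period).
- get_image(name): name is "scene" or "side" or "wrist"; returns (picture, depth): 384x512x3 uint8, blue, green, red; 384x512 float32, m along the optical axis (not along the pixel's ray), 0 where there is no reading.
- camera_model(name): a dict with "fov_y" (degrees; the focal length in pixels is half the picture's height over the tangent of half this angle, whatever the lens; pixels are square), "cx", "cy" (the principal point, pixels), "eye" and "rotation" of the camera in the world. Camera axes: x right, y down, z forward; pixel columns grow to the right and rows downward; lengths in m; the calibration is good to about 2 mm. A picture is of the moment at which its call begins: read the wrist's pose just before it. camera_model takes no time and is no camera call; for the wrist camera it gives the pose at the moment of the call.
- workorder.hand_in(): hands the job in, once; it reports no verdict.
The state is a dict: "t": time; "q": joint angles; "dq": joint speeds; "joint_efforts": joint torques, N m; "tcp_pos": TCP position; "eef_rot": TCP orientation; "ft_force": force on the tool from outside, world axes, zero at the start; "wrist_torque": the same for the moment, N m; "finger_gap": opening from 0.0 (shut) to 1.0 (fully open).
Only numpy, scipy, OpenCV 4.12 (cv2) and the standard library are available. Lean on these libraries where they do the work, as an engineer would, in place of code of your own. Each camera call takes 0.05 s, during which the arm holds its last target. There are 200 camera calls.

## Working session

There is one attempt and no reset: what is moved stays moved. The work goes in short steps, Python scripts to look and compute and a shell command to move; the robot and the scene stay as the last step left them, time stands still between calls to the robot, and variables do not carry over. Pictures are saved under pics/ and viewed, about 8 in all and at most 12, crops included, and the job is handed in when it is done.

```bash
ls; mkdir -p pics; python3 - <<'E'
from rig import env, get_image, camera_model, workorder
import cv2,numpy as np
print(env.get_obs(), env.grip_depth)
ims=[]
for n in("scene","side"):
    im,d=get_image(n); cv2.imwrite(f"pics/{n}0.png",im); np.save(f"pics/{n}0.npy",d); print(n,camera_model(n)); 
E
```

```text
pics
{'t': 0.0, 'q': array([ 1.18439252e+00,  4.91585995e-01,  1.55945704e+00, -2.37876714e-05,
        1.09167816e+00, -1.05587622e-01]), 'dq': array([ 0.0005935 ,  0.00027362,  0.00059525, -0.0006582 ,  0.00088526,
        0.0012831 ]), 'joint_efforts': array([-7.12370802e-04, -6.18445230e+01, -2.61599386e+01, -1.65031011e-04,
        4.03053768e-03,  1.18889082e-05]), 'tcp_pos': array([0.17310378, 0.6003174 , 0.23070869]), 'eef_rot': array([ 2.50997639e+00,  1.88834987e+00, -1.50370003e-03]), 'ft_force': array([-0.2124654 , -0.6988337 ,  0.44763533]), 'wrist_torque': array([ 0.01555613,  0.02866881, -0.00430811]), 'finger_gap': 1.00169450594424} 0.0187
scene {'fov_y': 54.64462951681966, 'cx': 251.03214139731148, 'cy': 184.86003296170205, 'eye': array([ 1.22127413, -0.29283516,  0.65679909]), 'rotation': array([-1.8492138 , -1.27244368,  0.65855739])}
side {'fov_y': 55.28141908081399, 'cx': 255.85104014460026, 'cy': 193.24588916980264, 'eye': array([ 0.04805019, -0.73523177,  0.86026277]), 'rotation': array([-2.20723002,  0.60840246, -0.30677495])}
```

View pics/scene0.png

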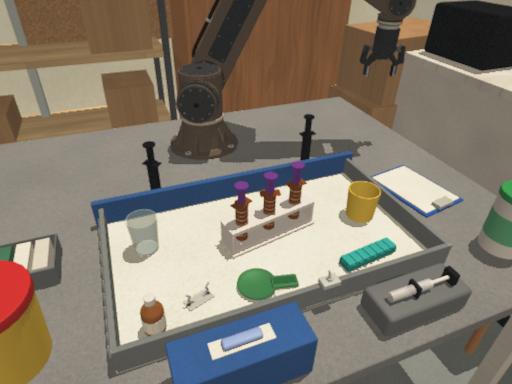

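View pics/side0.png

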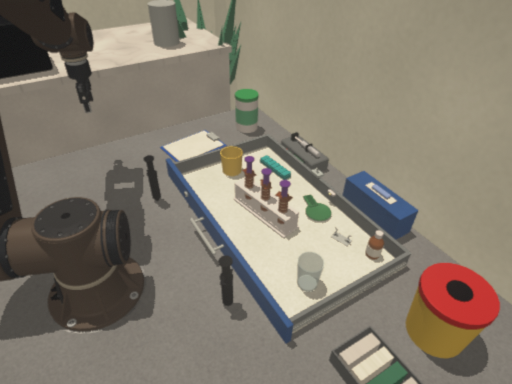

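Scene view: the purple discs are at about (241,187), (270,177) and (297,167), and the yellow pot at (363,200). Two black look-alikes stand outside the drawer. In the side view the discs are at (250,160), (266,172) and (285,185), and the pot at (232,160). Next I'll measure these.

```bash
cat >h.py <<'E'
import numpy as np,cv2
from scipy.spatial.transform import Rotation as R
from rig import env,get_image,camera_model
def rays(m,uv,h=384):
    f=h/2/np.tan(np.radians(m["fov_y"])/2); uv=np.atleast_2d(uv).astype(float)
    d=np.c_[(uv[:,0]-m["cx"])/f,(uv[:,1]-m["cy"])/f,np.ones(len(uv))]
    return d@R.from_rotvec(m["rotation"]).as_matrix().T
def plane(m,uv,z):
    d=rays(m,uv); return m["eye"]+d*((z-m["eye"][2])/d[:,2])[:,None]
def pts(m,uv,dep): return m["eye"]+rays(m,uv)*np.asarray(dep)[:,None]
def blobs(im,lo,hi,a=25):
    k=cv2.inRange(cv2.cvtColor(im,cv2.COLOR_BGR2HSV),lo,hi)
    n,l,s,c=cv2.connectedComponentsWithStats(k)
    return [(l==i) for i in range(1,n) if s[i,4]>=a]
PUR=((125,90,40),(155,255,255)); YEL=((18,120,90),(32,255,255))
E
python3 - <<'E'
from h import *
for n in("scene","side"):
    im=cv2.imread(f"pics/{n}0.png");d=np.load(f"pics/{n}0.npy");m=camera_model(n)
    for nm,c,a in(("pur",PUR,25),("yel",YEL,150)):
        for b in blobs(im,*c,a):
            v,u=np.nonzero(b&(d>0)); P=pts(m,np.c_[u,v],d[v,u]); 
            if len(P)<10: continue
            t=np.percentile(P[:,2],97); 
            S=P[P[:,2]>t-.008]; lo,hi=np.percentile(S,3,axis=0),np.percentile(S,97,axis=0)
            print(n,nm,len(u),(u.mean().round(),v.mean().round()),"top",t.round(4),"mid",((lo+hi)/2).round(4),"size",(hi-lo).round(3),"mean",S.mean(0).round(4))
    # white rack top
    k=cv2.inRange(cv2.cvtColor(im,cv2.COLOR_BGR2HSV),(0,0,140),(180,70,255))
    v,u=np.nonzero((k>0)&(d>0)); P=pts(m,np.c_[u,v],d[v,u])
    S=P[(P[:,2]>.074)&(P[:,2]<.09)&(np.hypot(P[:,0]-.6,P[:,1]-.05)<.3)]
    print(n,"rack",len(S),cv2.minAreaRect((S[:,:2]*1000).astype(np.float32)))
    # everything tall
    v,u=np.mgrid[0:384:2,0:512:2]; u=u.ravel();v=v.ravel();ok=d[v,u]>0;P=pts(m,np.c_[u,v][ok],d[v,u][ok])
    T=P[(P[:,2]>.03)&(P[:,0]>.3)&(P[:,0]<.95)&(abs(P[:,1])<.45)]
    H={}
    for p in T: q=(int(p[0]//.05*50),int(p[1]//.05*50)); H[q]=max(H.get(q,0),round(p[2],2))
    print({q:float(z) for q,z in sorted(H.items()) if z>.1})
E
```

```text
scene pur 197 (np.float64(297.0), np.float64(171.0)) top 0.1954 mid [0.5455 0.1005 0.193 ] size [0.027 0.027 0.005] mean [0.5464 0.0999 0.194 ]
scene pur 214 (np.float64(270.0), np.float64(181.0)) top 0.1909 mid [0.5579 0.0217 0.1883] size [0.031 0.029 0.006] mean [0.56   0.0215 0.1891]
scene pur 210 (np.float64(241.0), np.float64(190.0)) top 0.1908 mid [ 0.5731 -0.0564  0.1884] size [0.029 0.028 0.005] mean [ 0.5746 -0.0566  0.189 ]
scene yel 1136 (np.float64(362.0), np.float64(201.0)) top 0.0976 mid [0.5784 0.291  0.0946] size [0.081 0.08  0.009] mean [0.579  0.2916 0.0946]
scene yel 3066 (np.float64(24.0), np.float64(347.0)) top 0.1438 mid [ 0.7355 -0.498   0.1422] size [0.066 0.04  0.012] mean [ 0.7448 -0.496   0.1419]
scene rack 1560 ((619.600830078125, 30.686050415039062), (303.97900390625, 528.262939453125), 89.86522674560547)
{(300, -250): 0.18, (300, -200): 0.12, (450, -350): 0.11, (450, -300): 0.11, (450, -250): 0.11, (500, -350): 0.11, (500, -300): 0.11, (500, -250): 0.11, (500, 0): 0.19, (500, 50): 0.2, (500, 100): 0.2, (550, -100): 0.19, (550, -50): 0.19, (550, 0): 0.19,
[... 613 characters left out ...]
np.float64(160.0)) top 0.094 mid [0.5741 0.2852 0.0913] size [0.079 0.08  0.009] mean [0.5731 0.2828 0.0915]
side yel 2281 (np.float64(436.0), np.float64(332.0)) top 0.1426 mid [ 0.6472 -0.5748  0.1408] size [0.053 0.12  0.012] mean [ 0.6357 -0.5842  0.1406]
side rack 737 ((623.971435546875, 42.09429931640625), (368.9632263183594, 512.1119995117188), 89.59342193603516)
{(300, -250): 0.18, (450, -350): 0.11, (450, -300): 0.11, (500, -300): 0.11, (500, -50): 0.14, (500, 0): 0.19, (500, 50): 0.19, (500, 100): 0.19, (550, -100): 0.19, (550, -50): 0.19, (550, 0): 0.19, (550, 50): 0.19, (550, 100): 0.19, (700, -350): 0.11, (700, -300): 0.11, (850, -250): 0.11, (850, -200): 0.11, (850, -150): 0.11}
```

```bash
cat >>h.py <<'E'
def pose():
    o=env.get_obs(); return o["tcp_pos"],R.from_rotvec(o["eef_rot"]),o
def tools(target,rot=None):   # shift (mm) in the tool axes to a world point
    p,r,_=pose(); return ((rot or r).inv().apply(np.asarray(target)-p)*1000).round(1)
E
python3 - <<'E'
from h import *
from scipy.optimize import least_squares
p0,r0,_=pose(); yaw=lambda r: np.arctan2(*r.apply([1,0,0])[1::-1])
print("yaw",yaw(r0))
T=np.array([.544,.098,.255])
def sim(x,n=12):
    p,r=p0.copy(),r0
    for i in range(n):
        p=p+r.apply(np.array(x[:3])/1000); r=r*R.from_rotvec([0,0,x[3]])
    return p,yaw(r),r
s=least_squares(lambda x:np.r_[sim(x)[0]-T,sim(x)[1]-np.arctan2(.028,.157)],[-6,55,-2,.093])
print(s.x,s.cost, sim([round(v,1) for v in s.x[:3]]+[round(s.x[3],3)])[:2])
E
```

```text
yaw 1.2900009673381503
[-7.84797987 54.24074822 -1.99095034  0.09279269] 4.333949345174764e-24 (array([0.54340338, 0.09840966, 0.25510844]), np.float64(0.17400070171750676))
```

```bash
python3 -m pendant '[0,0,0.093,-7.8,54.2,-2,255, 0,0,0.093,-7.8,54.2,-2,255, 0,0,0.093,-7.8,54.2,-2,255, 0,0,0.093,-7.8,54.2,-2,255, 0,0,0.093,-7.8,54.2,-2,255, 0,0,0.093,-7.8,54.2,-2,255, 0,0,0.093,-7.8,54.2,-2,255, 0,0,0.093,-7.8,54.2,-2,255]' 40
python3 -m pendant '[0,0,0.093,-7.8,54.2,-2,255, 0,0,0.093,-7.8,54.2,-2,255, 0,0,0.093,-7.8,54.2,-2,255, 0,0,0.093,-7.8,54.2,-2,255, 0,0,0,0,0,0,255, 0,0,0,0,0,0,255, 0,0,0,0,0,0,255, 0,0,0,0,0,0,255]'
python3 - <<'E'
from h import *
p,r,o=pose(); m=camera_model("wrist"); im,d=get_image("wrist"); cv2.imwrite("pics/w1.png",im); np.save("pics/w1.npy",d)
print(p,r.apply([1,0,0]),r.apply([0,0,1]),o["ft_force"],m)
for b in blobs(im,*PUR,60):
    v,u=np.nonzero(b&(d>0)); P=pts(m,np.c_[u,v],d[v,u]); print(len(u),u.mean().round(),v.mean().round(),P.mean(0).round(4),np.percentile(P[:,2],97).round(4))
E
```

```text
t: 1.1
tcp_pos: [0.4876, 0.3073, 0.247]
eef_rot: [3.027, 0.842, -0.001]
ft_force: [0.6, -0.0, -0.4]
finger_gap: 0.002
t: 2.1
tcp_pos: [0.5433, 0.0996, 0.2552]
eef_rot: [-3.129, -0.276, 0.0]
ft_force: [-0.5, -0.2, -0.6]
finger_gap: 0.001
[0.54328195 0.09958611 0.25523726] [ 9.84593853e-01  1.74856915e-01 -6.64466682e-05] [-9.37919707e-05  1.48122999e-04 -9.99999985e-01] [-0.46343858 -0.24172479 -0.61443943] {'fov_y': 66.17702953802913, 'cx': 255.4493112420856, 'cy': 188.55047961885802, 'eye': array([0.53094349, 0.16725359, 0.39831377]), 'rotation': array([2.86029962, 0.25183734, 0.03602558])}
1473 253.0 202.0 [0.541  0.1006 0.1924] 0.1937
77 255.0 307.0 [0.5555 0.0296 0.2155] 0.3021
```

View pics/w1.png

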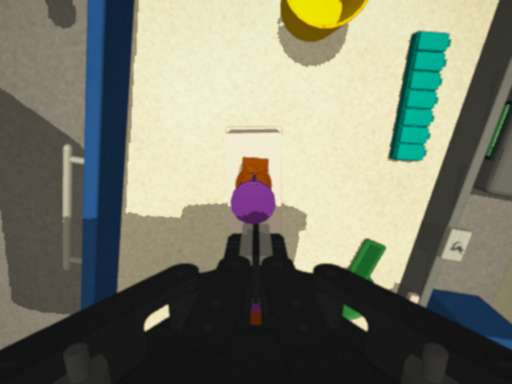

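Wrist view: the disc of syringe 1 is a full circle at (253,202), right under the tool. The rack edges line up with the image axes, so the yaw is right. Pressing syringe 1 now.

```bash
python3 -m pendant '[0,0,0,-2,0,17,255, 0,0,0,0,0,17,255, 0,0,0,0,0,17,255, 0,0,0,0,0,7,255, 0,0,0,0,0,7,255, 0,0,0,0,0,7,255, 0,0,0,0,0,6,255, 0,0,0,0,0,0,255]'
python3 -m pendant '[0,0,0,0,0,2,255, 0,0,0,0,0,2,255, 0,0,0,0,0,2,255, 0,0,0,0,0,2,255, 0,0,0,0,0,1,255, 0,0,0,0,0,0,255, 0,0,0,0,0,0,255, 0,0,0,0,0,0,255]'
```

```text
t: 3.15
tcp_pos: [0.5413, 0.0982, 0.1769]
eef_rot: [-3.13, -0.273, 0.001]
ft_force: [0.1, 0.3, 0.8]
finger_gap: -0.002
t: 4.15
tcp_pos: [0.5414, 0.0982, 0.1682]
eef_rot: [-3.13, -0.273, 0.0]
ft_force: [0.4, 0.4, -0.6]
finger_gap: -0.002
```

```bash
python3 -m pendant '[0,0,0,0,0,0,255, 0,0,0,0,0,0,255, 0,0,0,0,0,0,255, 0,0,0,0,0,0,255, 0,0,0,0,0,0,255, 0,0,0,0,0,1,255, 0,0,0,0,0,1,255, 0,0,0,0,0,1,255]'
python3 - <<'E'
from h import *
m=camera_model("wrist");p,r,o=pose(); im,d=get_image("wrist"); print(p,o["ft_force"],o["joint_efforts"])
for b in blobs(im,*PUR,60):
    v,u=np.nonzero(b&(d>0)); P=pts(m,np.c_[u,v],d[v,u]); print(len(u),u.mean().round(),v.mean().round(),P.mean(0).round(4),np.percentile(P[:,2],97).round(4))
cv2.imwrite("pics/w2.png",im)
E
```

```text
t: 5.15
tcp_pos: [0.5415, 0.0983, 0.1653]
eef_rot: [-3.13, -0.273, -0.0]
ft_force: [-0.5, 0.0, 1.9]
finger_gap: -0.001
[0.54153741 0.09826137 0.16531483] [-0.5292322   0.04729419  1.94294334] [-8.96376878e-04 -5.43510747e+01 -2.09604013e+01 -1.51793505e-03
  3.17983353e-02  5.92033234e-05]
1006 255.0 221.0 [0.5391 0.1094 0.1657] 0.171
```

View pics/w2.png

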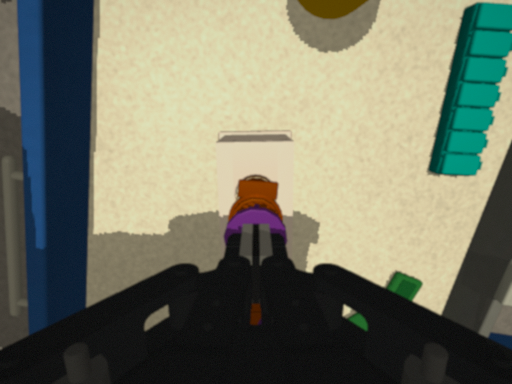

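The disc is under the fingertips and sinking with them (edge at (255,215)). The moving force is about 2.5 N, a steady glide. I'll end each call while still moving, to read the force.

```bash
python3 -m pendant '[0,0,0,0,0,0.5,255, 0,0,0,0,0,0.5,255, 0,0,0,0,0,0.5,255, 0,0,0,0,0,0.5,255, 0,0,0,0,0,0.5,255, 0,0,0,0,0,0.5,255, 0,0,0,0,0,0.5,255, 0,0,0,0,0,0.5,255]'
```

```text
t: 6.2
tcp_pos: [0.5415, 0.0982, 0.1613]
eef_rot: [-3.13, -0.273, -0.0]
ft_force: [0.6, 0.1, 2.1]
finger_gap: -0.002
```

```bash
python3 -m pendant '[0,0,0,0,0,0.6,255, 0,0,0,0,0,0.6,255, 0,0,0,0,0,0.6,255, 0,0,0,0,0,0.6,255, 0,0,0,0,0,0.6,255, 0,0,0,0,0,0.6,255, 0,0,0,0,0,0.6,255, 0,0,0,0,0,0.6,255]'
```

```text
t: 7.2
tcp_pos: [0.5415, 0.0982, 0.1565]
eef_rot: [-3.13, -0.273, -0.0]
ft_force: [-0.3, 0.1, 1.3]
finger_gap: -0.003
```

```bash
python3 -m pendant '[0,0,0,0,0,1.2,255, 0,0,0,0,0,1.2,255, 0,0,0,0,0,1.2,255, 0,0,0,0,0,1.2,255, 0,0,0,0,0,1,255, 0,0,0,0,0,0.8,255, 0,0,0,0,0,0.6,255, 0,0,0,0,0,0.4,255]'
```

```text
t: 8.2
tcp_pos: [0.5415, 0.0982, 0.1489]
eef_rot: [-3.13, -0.273, -0.0]
ft_force: [0.4, 0.0, 2.3]
finger_gap: 0.0
```

Nearly home. A gentle touch onto the hard stop comes next.

```bash
python3 -m pendant '[0,0,0,0,0,0.4,255, 0,0,0,0,0,0.4,255, 0,0,0,0,0,0.3,255, 0,0,0,0,0,0.2,255, 0,0,0,0,0,0,255, 0,0,0,0,0,0,255, 0,0,0,0,0,0,255, 0,0,0,0,0,0,255]'
python3 - <<'E'
from h import *
# S2, S3 estimates: shift scene/side mean so S1 agrees with wrist (0.541,0.1005)
print(tools([.5415+.0155,.0990-.0785,.215]))
E
```

```text
t: 9.2
tcp_pos: [0.5418, 0.0983, 0.148]
eef_rot: [-3.13, -0.273, -0.002]
ft_force: [0.2, 0.5, 5.7]
finger_gap: 0.001
[  1.6  79.2 -67. ]
```

```bash
python3 -m pendant '[0,0,0,0,0,-40,255, 0,0,0,0,0,-37,255, 0,0,0,0.5,26,0,255, 0,0,0,0.5,27,0,255, 0,0,0,0.5,26,0,255, 0,0,0,0,0,0,255, 0,0,0,0,0,0,255, 0,0,0,0,0,0,255]'
python3 - <<'E'
from h import *
p,r,o=pose();m=camera_model("wrist"); im,d=get_image("wrist"); print(p,o["ft_force"])
for b in blobs(im,*PUR,60):
    v,u=np.nonzero(b&(d>0)); P=pts(m,np.c_[u,v],d[v,u])
    c,rad=cv2.minEnclosingCircle(np.c_[u,v].astype(np.float32)); z=np.median(P[:,2])
    print(len(u),c,rad,P.mean(0).round(4),z.round(4),plane(m,c,z).round(4))
cv2.imwrite("pics/w3.png",im)
E
```

```text
t: 10.2
tcp_pos: [0.5565, 0.0214, 0.2245]
eef_rot: [-3.129, -0.274, 0.0]
ft_force: [-0.2, -0.2, -0.5]
finger_gap: 0.002
[0.55645979 0.02143496 0.22453251] [-0.21053697 -0.19965225 -0.48425303]
1703 (252.5, 91.1875) 24.439517974853516 [0.5409 0.099  0.1484] 0.1484 [[0.5405 0.0992 0.1484]]
1471 (255.0, 211.75) 27.213376998901367 [0.5553 0.0254 0.1873] 0.1878 [[0.5555 0.0245 0.1878]]
248 (255.0, 314.0) 11.180439949035645 [ 0.567  -0.0391  0.2046] 0.1883 [[ 0.569  -0.0518  0.1883]]
```

View pics/w3.png

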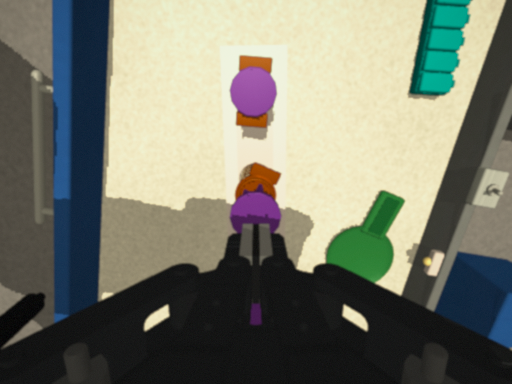

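Wrist view: disc 1 is home at (252,91), and disc 2 at (255,212) is under the tool. Syringe 2's flange is rotated a little. Pressing syringe 2.

```bash
python3 -m pendant '[0,0,0,-1,0,13,255, 0,0,0,0,0,13,255, 0,0,0,0,0,6,255, 0,0,0,0,0,6,255, 0,0,0,0,0,6,255, 0,0,0,0,0,5,255, 0,0,0,0,0,2,255, 0,0,0,0,0,1,255]'
python3 -m pendant '[0,0,0,0,0,0.5,255, 0,0,0,0,0,0.5,255, 0,0,0,0,0,0.6,255, 0,0,0,0,0,0.6,255, 0,0,0,0,0,0.6,255, 0,0,0,0,0,0.6,255, 0,0,0,0,0,0.6,255, 0,0,0,0,0,0.6,255]'
```

```text
t: 11.25
tcp_pos: [0.5557, 0.0205, 0.1726]
eef_rot: [-3.13, -0.273, -0.0]
ft_force: [-0.7, 0.0, 2.0]
finger_gap: 0.001
t: 12.25
tcp_pos: [0.5557, 0.0205, 0.168]
eef_rot: [-3.13, -0.273, -0.0]
ft_force: [0.6, 0.5, 2.6]
finger_gap: -0.005
```

```bash
python3 -m pendant '[0,0,0,0,0,0.5,255, 0,0,0,0,0,0.5,255, 0,0,0,0,0,0.5,255, 0,0,0,0,0,0.5,255, 0,0,0,0,0,0.5,255, 0,0,0,0,0,0.5,255, 0,0,0,0,0,0.5,255, 0,0,0,0,0,0.5,255]'
```

```text
t: 13.25
tcp_pos: [0.5557, 0.0205, 0.164]
eef_rot: [-3.13, -0.273, -0.0]
ft_force: [0.1, 0.0, 3.5]
finger_gap: -0.002
```

```bash
python3 -m pendant '[0,0,0,0,0,0,255, 0,0,0,0,0,0,255, 0,0,0,0,0,0.5,255, 0,0,0,0,0,0.5,255, 0,0,0,0,0,0.5,255, 0,0,0,0,0,0.5,255, 0,0,0,0,0,0.5,255, 0,0,0,0,0,0.5,255]'
```

```text
t: 14.25
tcp_pos: [0.5557, 0.0205, 0.161]
eef_rot: [-3.13, -0.273, -0.0]
ft_force: [-0.4, -0.8, 2.5]
finger_gap: -0.004
```

Still a steady glide at 37 mm, so I'll continue.

```bash
python3 -m pendant '[0,0,0,0,0,0.5,255, 0,0,0,0,0,0.5,255, 0,0,0,0,0,0.5,255, 0,0,0,0,0,0.5,255, 0,0,0,0,0,0.5,255, 0,0,0,0,0,0.5,255, 0,0,0,0,0,0.5,255, 0,0,0,0,0,0.5,255]'
```

```text
t: 15.25
tcp_pos: [0.5557, 0.0205, 0.157]
eef_rot: [-3.13, -0.273, -0.0]
ft_force: [0.4, -0.3, 3.5]
finger_gap: 0.002
```

```bash
python3 -m pendant '[0,0,0,0,0,1.2,255, 0,0,0,0,0,1.2,255, 0,0,0,0,0,1.2,255, 0,0,0,0,0,1.2,255, 0,0,0,0,0,1,255, 0,0,0,0,0,0.8,255, 0,0,0,0,0,0.6,255, 0,0,0,0,0,0.4,255]'
```

```text
t: 16.25
tcp_pos: [0.5557, 0.0205, 0.1494]
eef_rot: [-3.13, -0.273, -0.0]
ft_force: [0.1, -0.3, 2.4]
finger_gap: 0.003
```

```bash
python3 -m pendant '[0,0,0,0,0,0.5,255, 0,0,0,0,0,0.5,255, 0,0,0,0,0,0.4,255, 0,0,0,0,0,0.3,255, 0,0,0,0,0,0.1,255, 0,0,0,0,0,0,255, 0,0,0,0,0,0,255, 0,0,0,0,0,0,255]'
python3 -m pendant '[0,0,0,0,0,-40,255, 0,0,0,0,0,-37,255, 0,0,0,0.5,26,0,255, 0,0,0,0.5,27,0,255, 0,0,0,0.5,26,0,255, 0,0,0,0,0,0,255, 0,0,0,0,0,0,255, 0,0,0,0,0,0,255]'
python3 - <<'E'
from h import *
p,r,o=pose();m=camera_model("wrist"); im,d=get_image("wrist"); print(p,o["ft_force"])
for b in blobs(im,*PUR,60):
    v,u=np.nonzero(b&(d>0)); P=pts(m,np.c_[u,v],d[v,u])
    c,rad=cv2.minEnclosingCircle(np.c_[u,v].astype(np.float32)); z=np.median(P[:,2])
    print(len(u),c,rad,P.mean(0).round(4),z.round(4),plane(m,c,z).round(4))
cv2.imwrite("pics/w4.png",im)
E
```

```text
t: 17.25
tcp_pos: [0.556, 0.0205, 0.148]
eef_rot: [3.13, 0.273, 0.002]
ft_force: [0.2, 0.1, 7.1]
finger_gap: 0.0
t: 18.25
tcp_pos: [0.5706, -0.0563, 0.2245]
eef_rot: [-3.129, -0.274, 0.0]
ft_force: [-0.4, -0.2, -0.7]
finger_gap: -0.001
[ 0.57064668 -0.05625277  0.22450188] [-0.38784696 -0.16932678 -0.6806743 ]
1700 (255.0, 92.5) 24.253965377807617 [0.5566 0.0209 0.1485] 0.1485 [[0.5566 0.0209 0.1485]]
1409 (256.0, 213.2446746826172) 27.409456253051758 [ 0.5703 -0.0528  0.1879] 0.1881 [[ 0.5705 -0.054   0.1881]]
```

```bash
python3 -m pendant '[0,0,0,0,1,13,255, 0,0,0,0,0,13,255, 0,0,0,0,0,6,255, 0,0,0,0,0,6,255, 0,0,0,0,0,6,255, 0,0,0,0,0,5,255, 0,0,0,0,0,2,255, 0,0,0,0,0,1,255]'
python3 -m pendant '[0,0,0,0,0,0.5,255, 0,0,0,0,0,0.5,255, 0,0,0,0,0,0.5,255, 0,0,0,0,0,0.5,255, 0,0,0,0,0,0.5,255, 0,0,0,0,0,0.5,255, 0,0,0,0,0,0.5,255, 0,0,0,0,0,0.5,255]'
```

```text
t: 19.3
tcp_pos: [0.571, -0.058, 0.1726]
eef_rot: [-3.13, -0.273, -0.0]
ft_force: [0.4, 0.3, 2.1]
finger_gap: 0.001
t: 20.3
tcp_pos: [0.571, -0.058, 0.1685]
eef_rot: [-3.13, -0.273, -0.0]
ft_force: [1.2, 0.1, 3.8]
finger_gap: -0.0
```

```bash
python3 -m pendant '[0,0,0,0,0,0,255, 0,0,0,0,0,0,255, 0,0,0,0,0,0.5,255, 0,0,0,0,0,0.5,255, 0,0,0,0,0,0.5,255, 0,0,0,0,0,0.5,255, 0,0,0,0,0,0.5,255, 0,0,0,0,0,0.5,255]'
```

```text
t: 21.3
tcp_pos: [0.571, -0.058, 0.1656]
eef_rot: [-3.13, -0.273, -0.0]
ft_force: [0.4, 0.4, 3.0]
finger_gap: -0.005
```

```bash
python3 -m pendant '[0,0,0,0,0,0,255, 0,0,0,0,0,0,255, 0,0,0,0,0,0.5,255, 0,0,0,0,0,0.5,255, 0,0,0,0,0,0.5,255, 0,0,0,0,0,0.5,255, 0,0,0,0,0,0.5,255, 0,0,0,0,0,0.5,255]'
```

```text
t: 22.3
tcp_pos: [0.5712, -0.058, 0.1628]
eef_rot: [3.13, 0.273, 0.001]
ft_force: [0.5, 0.6, 7.0]
finger_gap: 0.0
```

Force has climbed to 7 N. One more millimetre will confirm it, well below the limit.

```bash
python3 -m pendant '[0,0,0,0,0,0,255, 0,0,0,0,0,0,255, 0,0,0,0,0,0,255, 0,0,0,0,0,0,255, 0,0,0,0,0,0.25,255, 0,0,0,0,0,0.25,255, 0,0,0,0,0,0.25,255, 0,0,0,0,0,0.25,255]'
```

```text
t: 23.3
tcp_pos: [0.5713, -0.0581, 0.162]
eef_rot: [3.13, 0.273, 0.002]
ft_force: [-0.9, -0.6, 6.5]
finger_gap: -0.002
```

Stiffening is confirmed in syringe 3: 6.5–7 N at about 36 mm, against 2–3.5 N for the glide. I'll ease off, lift, open the gripper and look at its flange yaw.

```bash
python3 -m pendant '[0,0,0,0,0,-10,255, 0,0,0,0,0,-40,255, 0,0,0,0,0,-30,0, 0,0,0,0,25,-10,0, 0,0,0,0,25,0,0, 0,0,0,0,0,0,0, 0,0,0,0,0,0,0, 0,0,0,0,0,0,0]'
python3 - <<'E'
from h import *
p,r,o=pose();m=camera_model("wrist"); im,d=get_image("wrist"); print(p,o["ft_force"],o["finger_gap"])
for nm,c,a in(("pur",PUR,60),("amber",((4,140,60),(17,255,255)),60)):
  for b in blobs(im,*c,a):
    v,u=np.nonzero(b&(d>0)); P=pts(m,np.c_[u,v],d[v,u])
    if nm=="amber":
        k=(abs(P[:,2]-.138)<.005)
        if k.sum()<20: continue
        q=cv2.minAreaRect((P[k][:,:2]*1000).astype(np.float32)); print(nm,k.sum(),u.mean().round(),v.mean().round(),q); continue
    c_,rad=cv2.minEnclosingCircle(np.c_[u,v].astype(np.float32)); z=np.median(P[:,2])
    print(nm,len(u),c_,rad,P.mean(0).round(4),z.round(4),plane(m,c_,z).round(4))
cv2.imwrite("pics/w5.png",im); np.save("pics/w5.npy",d)
E
```

```text
t: 24.3
tcp_pos: [0.5795, -0.1065, 0.2515]
eef_rot: [-3.129, -0.274, 0.001]
ft_force: [-1.3, 0.4, 0.8]
finger_gap: 0.999
[ 0.57948564 -0.10651962  0.25152596] [-1.27560043  0.35402113  0.75050414] 0.9994731616993114
pur 1631 (254.5, 23.223403930664062) 24.4045352935791 [0.5564 0.0204 0.1483] 0.1484 [[0.5563 0.0205 0.1484]]
pur 1374 (255.65858459472656, 132.19602966308594) 21.48908233642578 [ 0.5713 -0.0575  0.1633] 0.1633 [[ 0.5709 -0.0575  0.1633]]
amber 94 274.0 4.0 ((567.7469482421875, 40.041690826416016), (7.756509304046631, 10.988532066345215), 60.939395904541016)
amber 383 247.0 52.0 ((554.0009765625, 4.391283988952637), (16.238008499145508, 25.526817321777344), 76.37156677246094)
amber 273 250.0 106.0 ((563.3956298828125, -39.92972946166992), (22.22249984741211, 9.406925201416016), 23.52542495727539)
amber 126 262.0 155.0 ((579.9960327148438, -77.32120513916016), (22.307109832763672, 6.388575077056885), 24.860462188720703)
```

View pics/w5.png

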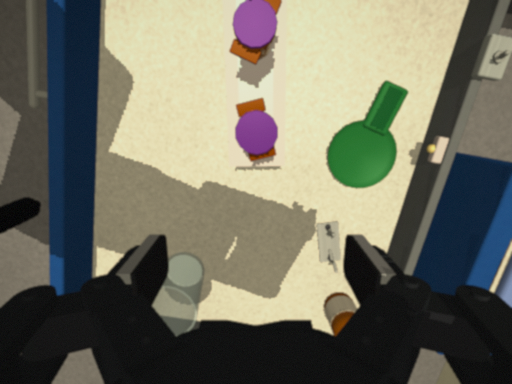

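Wrist view: disc 3 is at (256,132) with its flange ends at (250,106) and (262,155), so the flange is turned about 24° in world. The plunger is about 35 mm in. Disc 2 is home at (254,23). Next I'll work out the shift to the hold point.

```bash
python3 - <<'E'
from h import *
p,r,o=pose(); t=r.apply([1,0,0]); print(p,np.arctan2(t[1],t[0]))
print(tools([.571,-.058,.1155]))
E
```

```text
[ 0.57953375 -0.10653994  0.25155522] 0.1747498787406292
[ 1.000e-01 -4.920e+01  1.361e+02]
```

```bash
python3 -m pendant '[0,0,0,0,-25,0,0, 0,0,0,0,-24.2,0,0, 0,0,-0.122,0,0,15,0, 0,0,-0.122,0,0,25,0, 0,0,0,0,0,25,0, 0,0,0,0,0,25,0, 0,0,0,0,0,0,0, 0,0,0,0,0,0,0]' 20
python3 - <<'E'
from h import *
p,r,o=pose(); t=r.apply([1,0,0]); print(p,np.arctan2(t[1],t[0]),o["ft_force"],tools([.571,-.058,.1155]))
E
```

```text
t: 25.35
tcp_pos: [0.5715, -0.0586, 0.1625]
eef_rot: [3.073, 0.652, 0.002]
ft_force: [-0.2, 0.1, 0.1]
finger_gap: 1.003
[ 0.57153763 -0.05863729  0.16248268] 0.41827723896118885 [-0.2368843   0.11745116  0.10677371] [-0.3 -0.8 47. ]
```

```bash
python3 -m pendant '[0,0,0,-0.3,-0.8,20,0, 0,0,0,0,0,20,0, 0,0,0,0,0,7,0, 0,0,0,0,0,0,130, 0,0,0,0,0,0,130, 0,0,0,0,0,0,130, 0,0,0,0,0,0,145, 0,0,0,0,0,0,145]' 20
python3 -m pendant '[0,0,0,0,0,0,150, 0,0,0,0,0,0,153, 0,0,0,0,0,0,156, 0,0,0,0,0,0,159, 0,0,0,0,0,0,162, 0,0,0,0,0,0,165, 0,0,0,0,0,0,168, 0,0,0,0,0,0,171]' 20
```

```text
t: 26.35
tcp_pos: [0.5706, -0.0582, 0.1147]
eef_rot: [-3.073, -0.652, -0.0]
ft_force: [0.4, 0.5, -0.3]
finger_gap: 0.43
t: 27.35
tcp_pos: [0.5705, -0.0582, 0.1147]
eef_rot: [-3.073, -0.652, -0.0]
ft_force: [-0.8, -1.3, 0.4]
finger_gap: 0.346
```

```bash
python3 -m pendant '[0,0,0,0,0,0,180, 0,0,0,0,0,0,200, 0,0,0,0,0,0,255, 0,0,0,0,0,-3,255, 0,0,0,0,0,-6,255, 0,0,0,0,0,-12,255, 0,0,0,0,0,-12,255, 0,0,0,0,0,0,255]' 30
python3 - <<'E'
from h import *
p,r,o=pose(); print(p,o["ft_force"],o["finger_gap"],tools([.576,.288,.25]))
im,d=get_image("scene"); cv2.imwrite("pics/s2.png",cv2.resize(im[120:270,180:400],None,fx=3,fy=3))
E
```

```text
t: 28.35
tcp_pos: [0.571, -0.0583, 0.1489]
eef_rot: [3.072, 0.652, 0.003]
ft_force: [-0.1, -0.1, -1.6]
finger_gap: 0.343
[ 0.57098357 -0.05826109  0.14891378] [-0.09270704 -0.08472094 -1.61034017] 0.34349442470619557 [ 145.4 -314.3 -101.2]
```

View pics/s2.png

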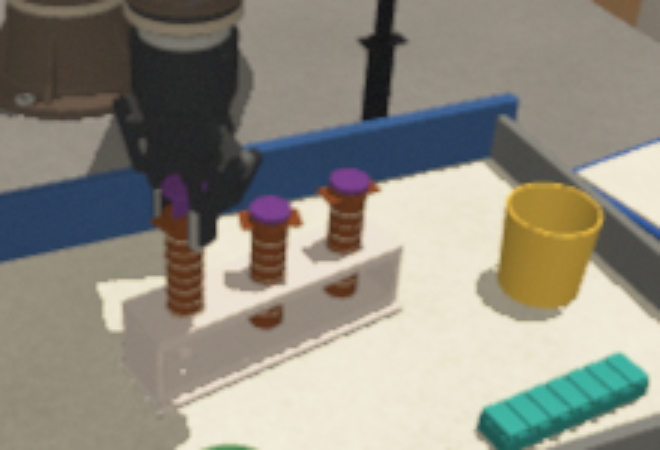

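The syringe is held upright and clear of its cup: gripper at about (190,180) in the crop, pot at (550,245), the other two discs home. Lifting and carrying over to the pot.

```bash
python3 -m pendant '[0,0,0,0,0,-25,255, 0,0,0,0,0,-38,255, 0,0,0,0,0,-38,255, 0,0,0,0,0,-25,255, 0,0,0,8.1,-17.5,0,255, 0,0,0,16.1,-35.1,0,255, 0,0,0,16.1,-35.1,0,255, 0,0,0,16.1,-35.1,0,255]'
python3 -m pendant '[0,0,0,16.1,-35.1,0,255, 0,0,0,16.1,-35.1,0,255, 0,0,0,16.1,-35.1,0,255, 0,0,0,16.1,-35.1,0,255, 0,0,0,16.1,-35.1,0,255, 0,0,0,8,-17.5,0,255, 0,0,0,0,0,0,255, 0,0,0,0,0,0,255]'
python3 - <<'E'
from h import *
p,r,o=pose(); print(p,o["ft_force"],o["finger_gap"],tools([.575,.289,.118]))
for n in("wrist","scene"):
    m=camera_model(n); im,d=get_image(n); cv2.imwrite(f"pics/{n}3.png",im)
    for b in blobs(im,*YEL,150):
        v,u=np.nonzero(b&(d>0)); P=pts(m,np.c_[u,v],d[v,u]); S=P[abs(P[:,2]-.094)<.004]
        if len(S)>20: print(n,len(S),S.min(0).round(3),S.max(0).round(3))
E
```

```text
t: 29.4
tcp_pos: [0.5715, 0.079, 0.2719]
eef_rot: [-3.073, -0.652, 0.003]
ft_force: [0.0, 1.0, -0.7]
finger_gap: 0.337
t: 30.4
tcp_pos: [0.5746, 0.2886, 0.2731]
eef_rot: [3.073, 0.651, -0.001]
ft_force: [0.6, 0.8, -1.4]
finger_gap: 0.338
[0.57458537 0.28857625 0.27309393] [ 0.55835931  0.7888044  -1.41324289] 0.33768636654983963 [  0.7  -0.2 155.1]
wrist 563 [0.534 0.249 0.09 ] [0.618 0.331 0.098]
scene 177 [0.536 0.25  0.09 ] [0.621 0.333 0.098]
scene 178 [ 0.692 -0.534  0.09 ] [ 0.774 -0.48   0.098]
```

```bash
python3 -c "
import cv2,numpy as np
a=cv2.imread('pics/wrist3.png');b=cv2.imread('pics/scene3.png')[60:260,250:450]
cv2.imwrite('pics/c3.png',np.hstack([cv2.resize(a,(400,300)),cv2.resize(b,(300,300))]))"
```

```text
(no output)
```

View pics/c3.png

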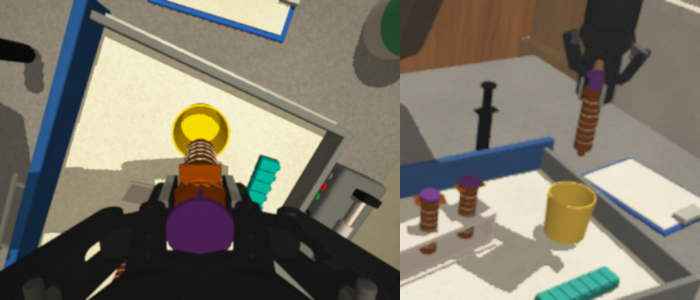

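Wrist and scene views: the pot centre is at about (0.576, 0.290) and the syringe hangs above it. The plunger is still part-way and the rack is undisturbed. Lowering now.

```bash
python3 -m pendant '[0,0,0,1.9,-0.7,15,255, 0,0,0,0,0,25,255, 0,0,0,0,0,25,255, 0,0,0,0,0,25,255, 0,0,0,0,0,25,255, 0,0,0,0,0,20,255, 0,0,0,0,0,10,255, 0,0,0,0,0,0,255]'
python3 - <<'E'
from h import *
p,r,o=pose(); print(p,o["ft_force"])
im,d=get_image("scene"); a=im[100:250,280:450]
im,d=get_image("side"); b=im[80:230,150:320]
cv2.imwrite("pics/c4.png",cv2.resize(np.hstack([a,b]),None,fx=2.3,fy=2.3))
E
```

```text
t: 31.5
tcp_pos: [0.5761, 0.2904, 0.1279]
eef_rot: [3.073, 0.651, -0.002]
ft_force: [-0.7, -0.3, 0.1]
finger_gap: 0.339
[0.57605272 0.29037101 0.12789097] [-0.70637767 -0.29605609  0.08580568]
```

View pics/c4.png

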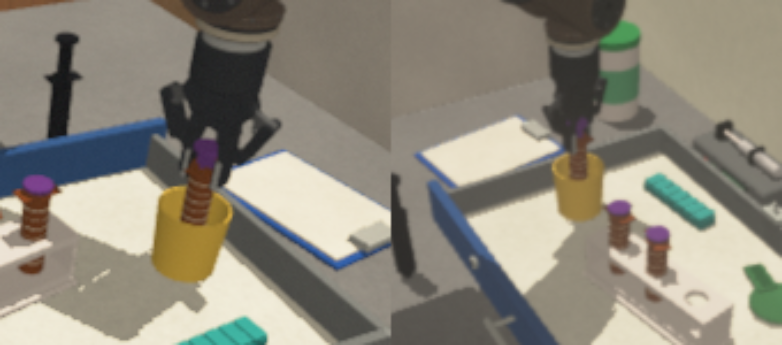

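The syringe is inside the pot, which stands upright. I'll lower the last bit until it touches.

```bash
python3 -m pendant '[0,0,0,0,0,5,255, 0,0,0,0,0,4,255, 0,0,0,0,0,2,255, 0,0,0,0,0,1,255, 0,0,0,0,0,1,255, 0,0,0,0,0,1,255, 0,0,0,0,0,0,255, 0,0,0,0,0,0,255]'
```

```text
t: 32.6
tcp_pos: [0.5763, 0.2907, 0.1147]
eef_rot: [-3.073, -0.652, -0.0]
ft_force: [-0.7, -0.4, -1.1]
finger_gap: 0.345
```

```bash
python3 -m pendant '[0,0,0,0,0,1,255, 0,0,0,0,0,1,255, 0,0,0,0,0,1,255, 0,0,0,0,0,0.5,255, 0,0,0,0,0,0,255, 0,0,0,0,0,0,255, 0,0,0,0,0,0,255, 0,0,0,0,0,0,255]'
```

```text
t: 33.6
tcp_pos: [0.5763, 0.2907, 0.1113]
eef_rot: [-3.073, -0.652, -0.001]
ft_force: [1.0, -0.6, 5.4]
finger_gap: 0.34
```

```bash
python3 -m pendant '[0,0,0,0,0,-0.7,255, 0,0,0,0,0,0,150, 0,0,0,0,0,0,130, 0,0,0,0,0,0,110, 0,0,0,0,0,0,80, 0,0,0,0,0,0,40, 0,0,0,0,0,0,0, 0,0,0,0,0,0,0]'
python3 - <<'E'
from h import *
p,r,o=pose(); print(p,o["ft_force"],o["finger_gap"])
im,d=get_image("scene"); a=im[100:250,280:450]
im,d=get_image("side"); b=im[80:230,150:320]
m=camera_model("wrist");im,d=get_image("wrist"); c=cv2.resize(im,(200,150))
cv2.imwrite("pics/c5.png",cv2.resize(np.hstack([a,b,c]),None,fx=1.45,fy=1.45))
for q in blobs(im,*PUR,60):
    v,u=np.nonzero(q&(d>0)); print(len(u),pts(m,np.c_[u,v],d[v,u]).mean(0).round(3))
E
```

```text
t: 34.6
tcp_pos: [0.5762, 0.2907, 0.1119]
eef_rot: [-3.073, -0.652, -0.0]
ft_force: [-0.4, -0.3, 1.5]
finger_gap: 1.0
[0.57623718 0.29067727 0.11185012] [-0.36156957 -0.31859073  1.47084274] 1.0002307832849628
5200 [0.575 0.294 0.16 ]
```

View pics/c5.png

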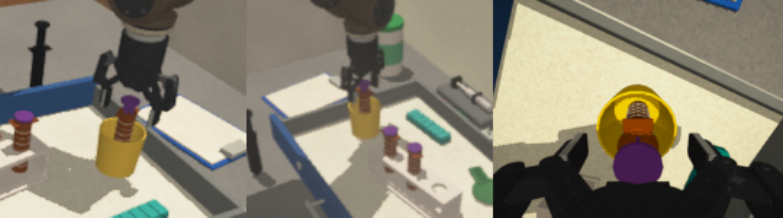

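The syringe stands free in the pot, still upright, with the fingers clear on both sides. Withdrawing straight up.

```bash
python3 -m pendant '[0,0,0,0,0,-8,0, 0,0,0,0,0,-15,0, 0,0,0,0,0,-25,0, 0,0,0,0,0,-35,0, 0,0,0,0,0,-35,0, 0,0,0,0,0,-30,0, 0,0,0,0,0,-20,0, 0,0,0,0,0,0,0]'
python3 -m pendant '[0,0,0,0,0,0,0, 0,0,0,0,0,0,0, 0,0,0,0,0,0,0, 0,0,0,0,0,0,0, 0,0,0,0,0,0,0, 0,0,0,0,0,0,0, 0,0,0,0,0,0,0, 0,0,0,0,0,0,0]'
python3 - <<'E'
from h import *
p,r,o=pose(); print(p,o["ft_force"],o["finger_gap"])
for n in("scene","side"):
    m=camera_model(n);im,d=get_image(n)
    if n=="scene": a=im[100:250,200:450]
    else: b=im[80:230,150:400]
    for q in blobs(im,*PUR,25):
        v,u=np.nonzero(q&(d>0)); P=pts(m,np.c_[u,v],d[v,u]); print(n,len(u),P.mean(0).round(3),np.percentile(P[:,2],97).round(4))
cv2.imwrite("pics/c6.png",cv2.resize(np.hstack([a,b]),None,fx=1.6,fy=1.6))
E
```

```text
t: 35.75
tcp_pos: [0.5765, 0.2908, 0.2822]
eef_rot: [-3.073, -0.652, -0.006]
ft_force: [-0.6, 0.8, -0.3]
finger_gap: 0.997
t: 36.75
tcp_pos: [0.5762, 0.2906, 0.2798]
eef_rot: [-3.073, -0.652, -0.0]
ft_force: [0.1, -0.4, -0.5]
finger_gap: 1.005
[0.57622915 0.29064992 0.2798375 ] [ 0.07733886 -0.38550989 -0.48984476] 1.0050037208695735
scene 103 [0.581 0.29  0.157] 0.164
scene 92 [0.543 0.1   0.149] 0.1524
scene 99 [0.555 0.023 0.147] 0.1517
side 25 [0.576 0.287 0.158] 0.1602
side 36 [0.556 0.017 0.147] 0.1487
```

View pics/c6.png

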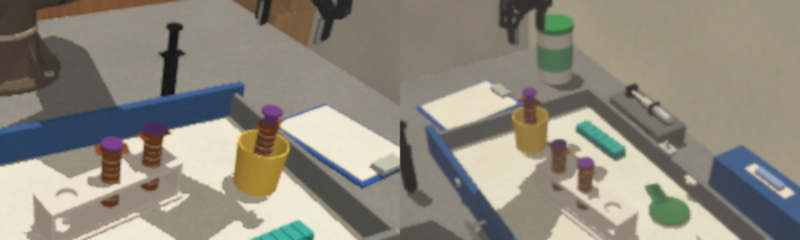

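Syringe 3 stands upright in the pot with its disc top at about 0.160 m, so the plunger is about 34 mm in. Syringes 1 and 2 are in the rack with their discs home, and the robot is clear.

```bash
python3 -c "
from rig import workorder; print(workorder.hand_in())"
```

```text
the job is handed in; nothing more can be done
None
```

I handed the job in at about 37 s of the 66 s allowed. Hand-in gives no verdict, so what follows is from my own checks.

- **Syringes 1 and 2:** both glided at about 2–4 N for the whole stroke. I pushed them home until the stop was felt, at 5.7 N and 7.1 N with the fingertips at z = 0.148 m. Both are still in their rack places.
- **Syringe 3:** it stiffened to 6.5–7 N at about 35 mm, so I stopped pushing. The last confirming step of 0.8 mm showed no further rise, because sensor noise was about 0.5–1 N. I judged it stiff because the force was clearly above the glide of all three. I then lifted it out by the barrel and set it nozzle-down in the yellow pot.

**Last checks:** In the pictures syringe 3 stands near-upright in the upright pot, with its plunger about 34 mm in. The discs of syringes 1 and 2 are at home height, though in the side view only syringe 2's disc was measured. The other things in the drawer look unmoved in the pictures, but I did not measure them again. The gripper is raised clear and touches nothing.

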